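Change the cosmetics organizer over from its mirror tray to its cupboard

TASK

I have finished with the mirror tray and now need the jars in the cupboard beneath it. First lower the organizer's raised mirror lid gently until it is fully shut, without letting it slam, then swing the organizer's front door wide open, about square to the front or further, and leave it standing so. Do not shift or topple the soap dispenser, the toothbrush cup, the trimmer or the jars inside.

Things in the scene. Friction and masses are not known exactly. Their poses are not given: they have to be found in the camera images.
- organizer: Fixed countertop cosmetics organizer, white box 160 deep (x) by 220 wide (y) by 180 high (z), with a cupboard below and an open tray 40 deep at the top. Origin: centre of its underside. Own axes: its front (door side) faces its -x, its back is +x, z up. It stands with its front turned roughly to the robot's right.
- lid (a joint): Hinge of the mirror lid in rad: 0 is shut flat on the organizer, it grows as the lid is raised, at most 1.9; it starts raised past upright or nearly so. A stiff hinge: the lid stays at any angle; about 2 to 3 N at its free edge moves it.
- lid_hinge (a point): Point on the lid's hinge line, which runs along the organizer's y at its top back edge, 180 above its underside and 80 behind its centre; middle of the lid's width, on the lid's inner (mirror) face.
- lid_edge (a point): Middle of the lid's free edge, 160 from the hinge, halfway through its thickness. The lid is a wooden slab 160 by 220 by 10 thick with a mirror on its inner face; an aluminium tab 50 wide and 10 thick stands 12 beyond the free edge at its middle. Shut, the lid's top is 191 above the counter and the tab ends 92 in front of the organizer's centre.
- door (a joint): Hinge of the front door in rad: 0 is closed, it grows as the door opens outwards, at most 1.9; pi/2 is square to the front. It starts closed or slightly ajar and moves easily (under 1 N at the handle).
- door_hinge (a point): Point on the door's upright hinge axis, at the height of the handle's middle: on the front face, 108 to the organizer's +y from its middle (the edge nearer the robot).
- door_handle (a point): Middle of the door's handle: an upright round steel bar 11 thick and 71 long over its round ends, its axis 35 in front of the door's face, 188 from the hinge edge, the middle 145 above the counter and the top end 181 above it; two thin studs 25 above and below the middle join it to the door. The door is a wooden panel 216 wide, 172 high, 12 thick, its top edge 176 above the counter.
- soap: Bystander: dark steel soap dispenser with pump, 64 across, 164 high, loose. Origin: centre of its underside.
- brush_cup: Bystander: black cup 72 across, 95 high, with a toothbrush and a razor sticking up to 178, one loose piece. Origin: centre of its underside.
- trimmer: Bystander: beard trimmer upright on a round foot 72 across, 156 high, loose. Origin: centre of its underside.
- jar_a: Amber jar 48 across, 85 high, loose, inside the cupboard. Origin: centre of its underside.
- jar_b: White jar 48 across, 85 high, loose, inside the cupboard. Origin: centre of its underside.

How it is judged:
On the way, in this order (a step that is already met when the one before it is completed fails the run):
1. the lid is lowered shut (value of joint lid below 0.06 rad), for 0.2 s.
2. the door is swung wide open (value of joint door above 1.2 rad), for 0.2 s.
At the end, for the whole second after the job is handed in: The lid is shut (within 0.06 rad) and the door stands still, open by at least 1.2 rad (about 70 degrees) (value of joint lid below 0.06 rad and value of joint door above 1.2 rad and velocity of joint door between -0.1 and 0.1 rad/s); the robot touches nothing.
It fails at once if the lid slams: it comes down faster than 3 rad/s over its last 0.3 rad (value of joint lid below 0.3 rad and velocity of joint lid below -3 rad/s).
It fails at once if a bystander or a jar is shifted by more than 40 mm (distance of any of soap, brush_cup, trimmer, jar_a, jar_b from where it was at the start of the episode above 0.04 m).
It fails at once if a bystander or a jar is tipped by more than 0.5 rad (angle between any of soap, brush_cup, trimmer, jar_a, jar_b's own z axis and vertical above 0.5 rad).
It also fails if it takes over 54 s, if anything falls off the work surface, if the arm or the gripper's body presses on something with over 40 N, if the wrist force passes 120 N, or if a joint passes its speed limit or range.

ROBOT

A 7-joint arm with a two-finger parallel gripper is mounted at the origin on the work surface. World frame = base frame: x ahead of the robot, y to its left, z up, the work surface at z = 0. Lengths are in m, angles in rad, forces in N, time in s.
With the tool pointing down it reaches from about 0.4 to 0.9 m from the base axis. Payload 5.5 kg.
Tool frame: the origin (TCP) lies at the very end of the fingers, on their centre line; the grasp point (between the pads) lies pinch_z behind it (pinch_z is the distance from the TCP to the grasp point, in m); z points along the fingers, y is the line along which they close (so a half turn about z gives the same grasp; the last joint's range is limited). The gripper opens to 92 mm and grips with 3 to 60 N. Pads are 19 mm wide; open, the fingers measure 130 mm over their backs; the gripper's body (75 mm by 190 mm) begins 47 mm behind the grasp point.
Start: joints at [1.607, 0.501, -0.427, 1.55, 0.221, 1.138, -0.21], TCP at [0.146, -0.633, 0.227] pointing down, gripper open.
Joint ranges: [-2.88, 2.88], [-0.31, 2.03], [-1.54, 1.56], [0.2, 2.42], [-1.41, 4.55], [0.19, 2.02], [-2.57, 2.57]. Speed limits (rad/s): [2.57, 2.57, 3.14, 3.14, 3.14, 3.14, 3.14].

INTERFACE

Orientations are given as a rotation vector (axis times angle).
In Python, from plant import * gives the robot as it stands.
- The arm moves only by the shell command python3 -m crank 'ROWS' [OPENING]. ROWS is JSON, a list of rows, each a list of 6 numbers: the shift along the world's x, y, z in mm, then the turn, a rotation vector about the world's x, y, z in degrees. A call has 1 to 8 rows; each row shifts and turns the commanded pose from where the row before left it; what a row does not reach is not made up. A row lasts 1/12 s, in which the tool goes at most 41.7 mm and 7.16 degrees, less where a joint would pass 70% of its speed; a pose out of reach is approached as far as the arm can. A call is refused whole if a number of a shift passes 41.7 or a number of a turn 7.16, either way. A call with a gripper value outside its range is refused whole. OPENING is the closure, from 0 (fully open) to 1 (shut), set as the call begins (- or left out, the last holds). The fingers move at their own pace and stop on an object; the grip force is fixed at half the most. Time passes only in rows, so rows that do not move let the fingers close. It gives the time, the measured TCP pose, the force, the opening and the grip force at its end, in the units of the state.
- get_state(): the state, without advancing time (a new reading comes with each control period).
- camera(name): name is "side" or "top" or "wrist"; returns a dict with "frame" (384x512x3 uint8, red, green, blue), "vfov" (degrees; the focal length in pixels is half the picture's height over the tangent of half this angle, whatever the lens; pixels are square), "cx", "cy" (the principal point, pixels), "world_to_cam" (4x4, takes a point from world to camera coordinates); the wrist camera has in their place "T_tool_cam" (4x4, takes a point from camera to tool coordinates, whose origin is the TCP and whose axes are the flange's). Camera axes: x right, y up, looking along -z (the intrinsics and any distortion apply to the point x, -y, -z); pixel columns grow to the right and rows downward; lengths in m; the calibration is good to about 2 mm. The wrist camera is an equidistant fisheye: a pixel r from the principal point sees the ray r / f radians off the axis. A picture is of the moment at which its call begins: read the wrist's pose just before it. There is no depth.
- job_done(): hands the job in; it is judged then, once.
The state is a dict: "t": time; "joint_pos": joint angles; "joint_vel": joint speeds; "joint_torque": joint torques, N m; "eef_pos": TCP position; "orientation": TCP orientation; "wrist_force": force on the tool from outside, world axes, zero at the start; "torque": the same for the moment, N m; "grip_width": finger opening in m; "grip_force": force on a finger pad.
Only numpy, scipy, OpenCV 4.12 (cv2) and the standard library are available. Lean on these libraries where they do the work, as an engineer would, in place of code of your own. Each camera call takes 0.05 s, during which the arm holds its last target. There are 200 camera calls.

## Working session

There is one attempt and no reset: what is moved stays moved. The work goes in short steps, Python scripts to look and compute and a shell command to move; the robot and the scene stay as the last step left them, time stands still between calls to the robot, and variables do not carry over. Pictures are saved under pics/ and viewed, at most 10 in all, crops included, and the job is handed in when it is done.

```bash
mkdir -p pics; ls
python3 - <<'E'
from plant import *
import cv2
s=get_state();print(s)
for n in("side","top"):
    c=camera(n);cv2.imwrite(f"pics/{n}0.png",cv2.resize(c["frame"][:,:,::-1],(800,600)));print(n,c["vfov"],c["cx"],c["cy"],c["world_to_cam"].tolist() if hasattr(c["world_to_cam"],'tolist') else c["world_to_cam"],[k for k in c])
E
```

```text
pics
{'t': 0.0, 'joint_pos': array([ 1.60720699,  0.50181445, -0.42678675,  1.55143946,  0.22081861,
        1.13827544, -0.21030198]), 'joint_vel': array([ 0.0014076 ,  0.00018026, -0.00027371,  0.0013149 ,  0.00090267,
        0.00096023, -0.00122211]), 'joint_torque': array([-4.20571882e-05, -5.66593587e+01, -5.81586555e+00, -2.79121077e+01,
       -6.85475674e-02,  3.07547324e-02,  1.79198009e-04]), 'eef_pos': array([ 0.14594819, -0.63270177,  0.22570327]), 'orientation': array([-3.11954802e+00, -3.55350515e-01,  2.63155437e-04]), 'wrist_force': array([0.02252107, 0.11219035, 1.23289033]), 'torque': array([0.00069384, 0.00376936, 0.05648352]), 'grip_force': 0.0, 'grip_width': 0.09193412030516722}
side 46.86603228583036 253.7080777106305 191.78566646529188 [[-0.5921952327289545, -0.8057909387201841, 0.0024019595217300346, 0.39135904826139367], [0.7611828122698715, -0.5584285954491351, 0.3297851271504456, -0.513969577223629], [-0.2643965443004675, 0.1971255104271149, 0.9440529648811132, -1.0170102613663174], [0.0, 0.0, 0.0, 1.0]] ['frame', 'vfov', 'cx', 'cy', 'world_to_cam']
top 52.46986256461955 249.39307865633612 192.39294581583223 [[0.021451504896550358, -0.9996403838336623, 0.016091486772872265, -0.007452629963602707], [0.9957647191293485, 0.02280205051905804, 0.08906565347750808, -0.6283367191622633], [-0.08940054292297392, 0.014112742505075576, 0.9958957643368418, -0.9530956917891699], [0.0, 0.0, 0.0, 1.0]] ['frame', 'vfov', 'cx', 'cy', 'world_to_cam']
```

View pics/side0.png

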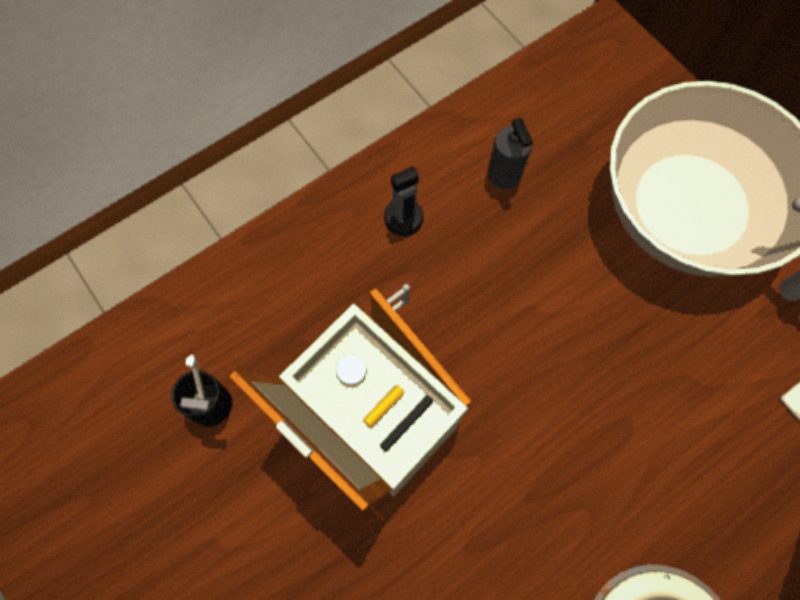

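View pics/top0.png

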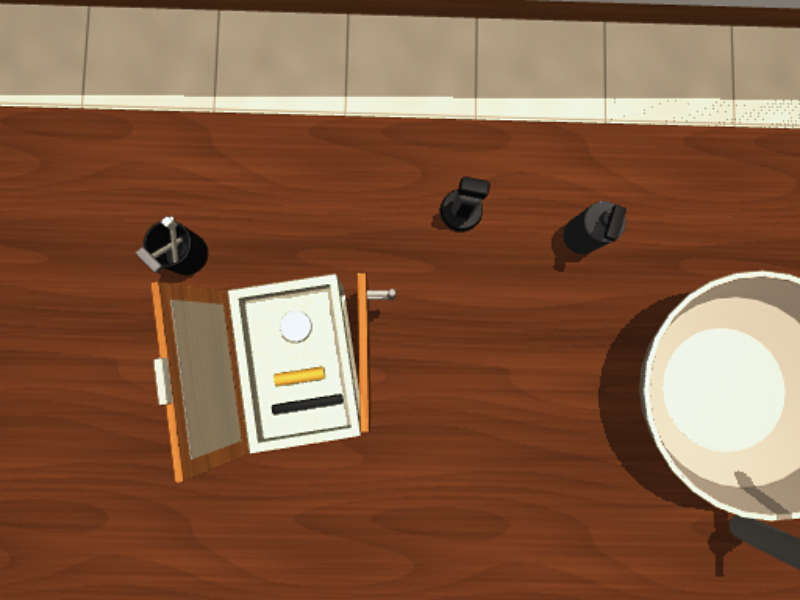

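```bash
cat > h.py <<'E'
import numpy as np, cv2
from plant import *
def ray(c,u,v):  # full-res px
    f=192/np.tan(np.radians(c["vfov"])/2); M=np.array(c["world_to_cam"]);R=M[:3,:3]
    d=R.T@np.array([(u-c["cx"])/f,-(v-c["cy"])/f,-1]); return -R.T@M[:3,3],d
def atz(c,p,z,s=1.5625):
    o,d=ray(c,p[0]/s,p[1]/s); return o+d*(z-o[2])/d[2]
def tri(c1,p1,c2,p2,s=1.5625):
    (a,d),(b,e)=ray(c1,p1[0]/s,p1[1]/s),ray(c2,p2[0]/s,p2[1]/s)
    t=np.linalg.lstsq(np.c_[d,-e],b-a,rcond=None)[0]; return (a+d*t[0]+b+e*t[1])/2, np.linalg.norm(a+d*t[0]-b-e*t[1])
E
python3 - <<'E'
from h import *
np.set_printoptions(precision=4,suppress=True)
t=camera("top");s=camera("side")
print("org top corners")
P=[atz(t,p,.18) for p in((228,290),(337,275),(360,437),(250,452))]
for p in P:print(p)
Q=[atz(s,p,.18) for p in((282,377),(355,307),(466,408),(393,490))]
print("side");[print(p) for p in Q]
print("tab",tri(t,(162,382),s,(293,439)))
print("lidfar",tri(t,(155,283),s,(233,374)),"lidnear",tri(t,(180,482),s,(365,507)))
print("handle top",tri(t,(391,294),s,(406,288)),atz(t,(391,294),.181))
print("door far top",atz(t,(362,274),.176),"near",atz(t,(365,431),.176))
for n,a,b,z in(("trim",(463,212),(405,219),.01),("soap",(578,244),(505,183),0),("cup",(165,240),(202,405),.095)):print(n,atz(t,a,z),atz(s,b,z))
print(get_state()["t"])
E
```

```text
org top corners
[0.6241 0.2284 0.18  ]
[0.6481 0.0813 0.18  ]
[0.4312 0.0443 0.18  ]
[0.4088 0.1896 0.18  ]
side
[0.6221 0.2273 0.18  ]
[0.6462 0.0857 0.18  ]
[0.4358 0.047  0.18  ]
[0.4073 0.1925 0.18  ]
tab (array([0.5082, 0.2555, 0.3407]), np.float64(0.003849036357123589))
lidfar (array([0.6154, 0.2715, 0.3319]), np.float64(0.0018258221924448382)) lidnear (array([0.4013, 0.233 , 0.3326]), np.float64(0.002998421090609671))
handle top (array([0.6248, 0.0079, 0.1804]), np.float64(0.002827460450554301)) [0.6237 0.007  0.181 ]
door far top [0.6509 0.0473 0.176 ] near [0.4388 0.0379 0.176 ]
trim [ 0.781  -0.1128  0.01  ] [ 0.7812 -0.1074  0.01  ]
soap [ 0.7336 -0.3083  0.    ] [ 0.7351 -0.302   0.    ]
cup [0.7062 0.3477 0.095 ] [0.6813 0.3475 0.095 ]
0.2
```

```bash
R='[27,22,20,0,0,0]'; python3 -m crank '[[27,22,20,0,0,0],[27,22,20,0,0,0],[27,22,20,0,0,0],[27,22,20,0,0,0],[27,22,20,0,0,0],[27,22,20,0,0,0],[27,22,20,0,0,0],[27,22,20,0,0,0]]' 1; python3 -m crank '[[27,25,15,0,0,0],[27,25,15,0,0,0],[27,25,15,0,0,0],[27,25,15,0,0,0],[27,25,10,0,0,0],[0,0,0,0,0,0]]'; python3 -c "
from plant import *
s=get_state();print(s['joint_pos'],s['eef_pos'],s['orientation']);print([k for k in globals() if 'pinch' in k], globals().get('pinch_z'))"
```

```text
t: 0.87
eef_pos: [0.3631, -0.456, 0.3877]
orientation: [3.121, 0.355, -0.0]
wrist_force: [0.2, -1.7, 0.1]
grip_width: 0.0432
grip_force: 0.0
t: 1.37
eef_pos: [0.5038, -0.3237, 0.4595]
orientation: [-3.118, -0.375, -0.011]
wrist_force: [0.1, 0.9, 0.5]
grip_width: 0.0036
grip_force: 0.0
[ 1.01637034  0.30999706 -0.65871864  1.32860011  0.18317955  1.55952393
 -0.95099433] [ 0.50381661 -0.32372671  0.45945469] [-3.11759021 -0.3754796  -0.01105936]
['pinch_z'] 0.0188
```

```bash
python3 -m crank '[[0,41,0,0,0,0],[0,41,0,0,0,0],[0,41,0,0,0,0],[0,41,0,0,0,0],[0,41,0,0,0,0],[0,41,0,0,0,0],[0,41,0,0,0,0],[0,41,0,0,0,0]]'; python3 -m crank '[[0,41,0,0,0,0],[0,41,0,0,0,0],[0,41,0,0,0,0],[0,41,0,0,0,0],[0,41,0,0,0,0],[0,41,0,0,0,0],[0,41,0,0,0,0],[0,0,0,0,0,0]]'; python3 -c "
from plant import *
s=get_state();print(s['joint_pos'],s['eef_pos'],s['orientation'])"
```

```text
t: 2.03
eef_pos: [0.4965, -0.0026, 0.4567]
orientation: [3.121, 0.355, 0.0]
wrist_force: [0.8, 0.7, 0.2]
grip_width: 0.0003
grip_force: 0.0
t: 2.7
eef_pos: [0.4926, 0.2926, 0.4561]
orientation: [-3.113, -0.378, 0.004]
wrist_force: [-1.5, 1.3, 0.3]
grip_width: 0.0006
grip_force: 0.0
[ 0.17165407  0.33533015 -1.0092854   1.38947613  0.27638253  1.56681254
 -2.14138854] [0.49260971 0.29259218 0.45606588] [-3.11299159 -0.3776995   0.00358648]
```

```bash
python3 -m crank '[[10,35,0,0,0,0],[8,10,-20,0,0,0],[0,0,-40,0,0,0],[0,0,-40,0,0,0],[0,0,-30,0,0,0],[0,0,-16,0,0,0],[0,0,0,0,0,0]]'; python3 -m crank '[[0,-20,0,0,0,0],[0,-15,0,0,0,0],[0,-10,0,0,0,0],[0,-10,0,0,0,0],[0,-10,0,0,0,0],[0,0,0,0,0,0]]'; python3 -c "
from plant import *
s=get_state();print(s['joint_pos'],s['eef_pos'],s['orientation'])"
```

```text
t: 3.28
eef_pos: [0.5135, 0.325, 0.3058]
orientation: [3.118, 0.355, -0.011]
wrist_force: [-0.0, -0.2, -0.3]
grip_width: 0.0006
grip_force: 0.0
t: 3.78
eef_pos: [0.516, 0.2612, 0.3118]
orientation: [3.121, 0.352, 0.003]
wrist_force: [0.0, 0.1, 0.1]
grip_width: 0.0003
grip_force: 0.3
[ 0.21944802  0.41786241 -0.97378874  1.62197193  0.35794647  1.29150981
 -2.16010168] [0.51601099 0.26124352 0.31177512] [3.12144805e+00 3.52431793e-01 2.72957884e-03]
```

Run:
```python
from h import *
t=camera("top")["frame"];s=camera("side")["frame"]
a=cv2.resize(t[130:330,70:270],(400,400),interpolation=2);b=cv2.resize(s[150:350,110:310],(400,400),interpolation=2)
cv2.imwrite("pics/a1.png",np.hstack([a,b])[:,:,::-1])
```

```text
(no output)
```

View pics/a1.png

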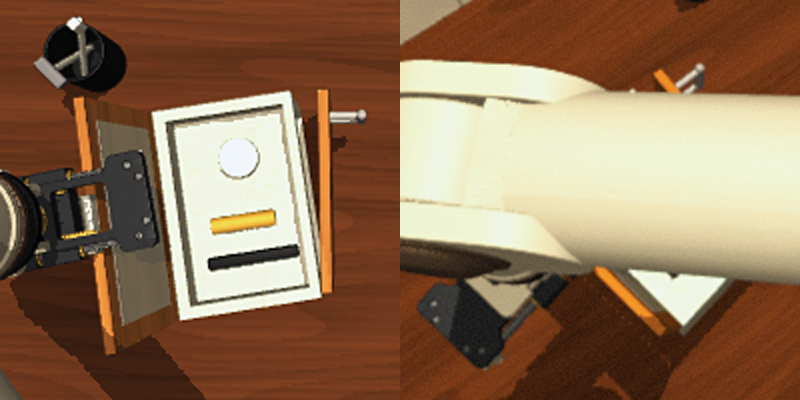

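```bash
python3 -m crank '[[0,-10,0,0,0,0],[0,-10,0,0,0,0],[0,-10,-1,0,0,0],[0,-8,-1,0,0,0],[1,-11,-2,0,0,0],[1,-11,-2,0,0,0],[2,-10,-4,0,0,0],[2,-10,-4,0,0,0]]'; python3 -m crank '[[1,-10,-6,0,0,0],[1,-9,-6,0,0,0],[1,-9,-6,0,0,0],[1,-9,-8,0,0,0],[1,-8,-8,0,0,0],[1,-6,-10,0,0,0],[0,0,0,0,0,0]]'
python3 - <<'E'
from h import *
t=camera("top")["frame"]
cv2.imwrite("pics/a2.png",cv2.resize(t[130:330,70:270],(600,600),interpolation=2)[:,:,::-1])
print(get_state()['joint_pos'])
E
```

```text
t: 4.55
eef_pos: [0.5212, 0.1809, 0.2963]
orientation: [3.121, 0.354, -0.001]
wrist_force: [0.1, 0.9, 2.1]
grip_width: 0.0002
grip_force: 1.2
t: 5.13
eef_pos: [0.5261, 0.1288, 0.2499]
orientation: [3.12, 0.352, -0.007]
wrist_force: [-0.5, -0.2, -0.4]
grip_width: 0.0005
grip_force: 0.0
[ 0.46317883  0.39686637 -0.94923406  1.78208958  0.35106264  1.14796468
 -1.94301821]
```

View pics/a2.png

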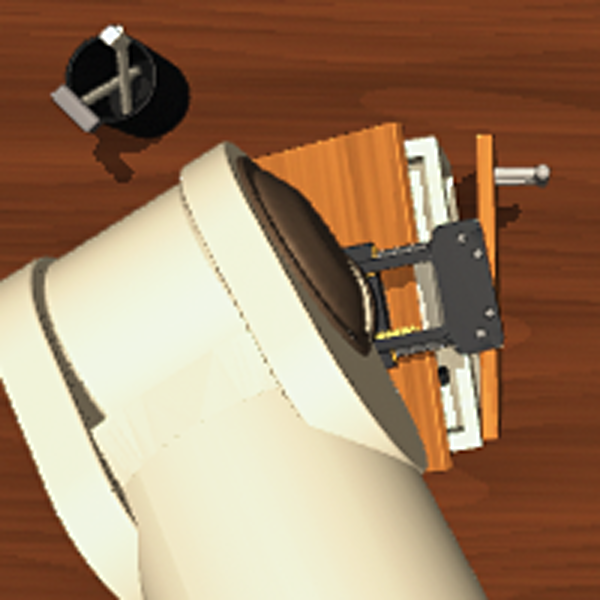

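```bash
python3 -m crank '[[1,-6,-8,0,0,0],[1,-5,-8,0,0,0],[1,-4,-9,0,0,0],[1,-4,-9,0,0,0],[0,-2,-9,0,0,0],[0,-2,-9,0,0,0],[0,0,-7,0,0,0],[0,0,-3,0,0,0]]';python3 -m crank '[[0,0,-2,0,0,0],[0,0,-1,0,0,0],[0,0,0,0,0,0]]'
```

```text
t: 5.85
eef_pos: [0.5311, 0.1077, 0.1905]
orientation: [3.12, 0.354, -0.002]
wrist_force: [-9.2, -6.2, 29.3]
grip_width: 0.0007
grip_force: 14.6
t: 6.1
eef_pos: [0.5311, 0.1078, 0.1905]
orientation: [3.117, 0.355, -0.001]
wrist_force: [-11.2, -7.6, 29.2]
grip_width: 0.0007
grip_force: 14.4
```

```bash
python3 -m crank '[[0,0,20,0,0,0],[0,0,30,0,0,0],[0,0,30,0,0,7.1],[0,-10,20,0,0,7.1],[10,-20,10,0,0,7.1],[10,-20,0,0,0,7.1],[10,-25,0,0,0,7.1],[10,-25,0,0,0,7.1]]' 0;python3 -m crank '[[10,0,0,0,0,7.1],[10,0,0,0,0,7.1],[10,0,0,0,0,7.1],[10,0,0,0,0,7.1],[10,0,0,0,0,7.1],[0,0,0,0,0,0]]'
python3 - <<'E'
from h import *
S=get_state();print(S['eef_pos'],S['orientation'],S['joint_pos'])
t=camera("top")["frame"];w=camera("wrist")
cv2.imwrite("pics/a3.png",np.hstack([cv2.resize(t[130:330,100:260],(400,500),interpolation=2),cv2.resize(w["frame"],(400,300))[:, :].repeat(1,0) if 0 else cv2.copyMakeBorder(cv2.resize(w["frame"],(400,300)),0,200,0,0,0)])[:,:,::-1])
E
```

```text
t: 6.77
eef_pos: [0.5716, 0.0082, 0.2979]
orientation: [2.773, 1.475, 0.001]
wrist_force: [-0.5, 0.3, -0.3]
grip_width: 0.0489
grip_force: 0.0
t: 7.27
eef_pos: [0.6223, 0.0086, 0.2966]
orientation: [-2.195, -2.246, -0.001]
wrist_force: [-0.2, -0.1, -0.6]
grip_width: 0.0888
grip_force: 0.0
[0.62232367 0.00857348 0.29662232] [-2.19485376e+00 -2.24550380e+00 -1.42432575e-03] [ 0.71919456  0.63103606 -1.18344318  1.52672195  0.58786521  1.38220047
 -0.48511127]
```

View pics/a3.png

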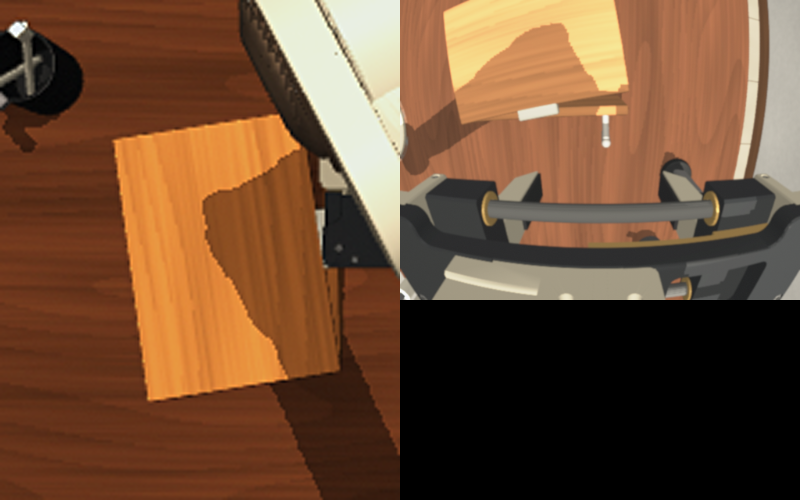

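Run:
```python
from h import *
from scipy.spatial.transform import Rotation as Ro
S=get_state();w=camera("wrist")
f=192/np.tan(np.radians(w["vfov"])/2);T=np.array(w["T_tool_cam"]);R=Ro.from_rotvec(S["orientation"]).as_matrix()
for n,(u,v),z in(("top",(262.4,183),.181),("tabend L",((521-400)*1.28,119*1.28),.19),("tabend R",((557-400)*1.28,111*1.28),.19)):
    d=np.array([u-w["cx"],v-w["cy"]]);r=np.hypot(*d);a=r/f
    c=np.array([np.sin(a)*d[0]/r,-np.sin(a)*d[1]/r,-np.cos(a)])
    dw=R@T[:3,:3]@c;o=S["eef_pos"]+R@T[:3,3]
    print(n,o+dw*(z-o[2])/dw[2])
fr=w["frame"][100:220,200:320];cv2.imwrite("pics/a4.png",cv2.resize(fr,(480,480),interpolation=2)[:,:,::-1])
```

```text
top [0.62650284 0.009204   0.181     ]
tabend L [0.52516905 0.04023999 0.19      ]
tabend R [0.56994604 0.04949097 0.19      ]
```

View pics/a4.png

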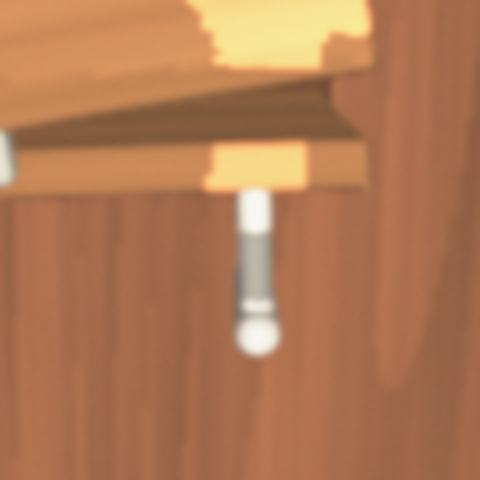

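```bash
python3 -m crank '[[3,0,-30,0,0,0],[0,0,-30,0,0,0],[0,0,-30,0,0,0],[0,0,-25,0,0,0],[0,0,-20,0,0,0],[0,0,-18,0,0,0],[0,0,0,0,0,0]]' 0.35; python3 -m crank '[[0,0,0,0,0,0],[0,0,0,0,0,0],[0,0,0,0,0,0],[0,0,0,0,0,0],[0,0,0,0,0,0]]' 1
```

```text
t: 8.0
eef_pos: [0.6211, 0.0077, 0.1411]
orientation: [-2.2, -2.238, 0.008]
wrist_force: [-0.0, -0.5, -0.0]
grip_width: 0.0597
grip_force: 0.0
t: 8.42
eef_pos: [0.6248, 0.0087, 0.1459]
orientation: [2.2, 2.241, 0.002]
wrist_force: [0.5, -0.4, -0.3]
grip_width: 0.031
grip_force: 0.0
```

```bash
python3 -m crank '[[0,0,0,0,0,0],[0,0,0,0,0,0],[0,0,0,0,0,0],[0,0,0,0,0,0],[0,0,0,0,0,0]]' 1
python3 - <<'E'
from h import *
p=get_state()['eef_pos'][:2]; H=np.array([.4349,.040]); print(p,get_state()['joint_pos'])
r=p-H;q=p
for k in range(1,17):
    a=np.radians(-6*k);R=np.array([[np.cos(a),-np.sin(a)],[np.sin(a),np.cos(a)]]);n=H+R@r;print(k,n,((n-q)*1000).round(1));q=n
E
```

```text
t: 8.83
eef_pos: [0.6283, 0.0071, 0.1453]
orientation: [2.199, 2.236, 0.008]
wrist_force: [10.6, -0.9, -5.8]
grip_width: 0.0104
grip_force: 30.0
[0.62826661 0.00713686] [ 0.65828781  0.77055491 -1.06168707  1.67238675  0.73485896  1.14145762
 -0.58860639]
1 [ 0.62377219 -0.01289543] [ -4.5 -20. ]
2 [ 0.61720845 -0.03234819] [ -6.6 -19.5]
3 [ 0.6086473  -0.05100828] [ -8.6 -18.7]
4 [ 0.59818254 -0.06867126] [-10.5 -17.7]
5 [ 0.58592882 -0.08514362] [-12.3 -16.5]
6 [ 0.5720204  -0.10024488] [-13.9 -15.1]
7 [ 0.55660966 -0.11380959] [-15.4 -13.6]
8 [ 0.53986544 -0.12568913] [-16.7 -11.9]
9 [ 0.5219712  -0.13575335] [-17.9 -10.1]
10 [ 0.50312299 -0.14389197] [-18.8  -8.1]
11 [ 0.48352731 -0.15001583] [-19.6  -6.1]
12 [ 0.46339886 -0.15405784] [-20.1  -4. ]
13 [ 0.44295817 -0.15597372] [-20.4  -1.9]
14 [ 0.4224292  -0.15574246] [-20.5   0.2]
15 [ 0.40203686 -0.15336661] [-20.4   2.4]
16 [ 0.38200457 -0.14887219] [-20.    4.5]
```

```bash
python3 -m crank '[[-3,-10,0,0,0,-3],[-3,-10,0,0,0,-3],[-6,-19.5,0,0,0,-6],[-8.5,-18.5,0,0,0,-6],[-10.5,-17.5,0,0,0,-6],[0,0,0,0,0,0]]'
```

```text
t: 9.33
eef_pos: [0.5955, -0.0754, 0.1453]
orientation: [2.624, 1.713, 0.001]
wrist_force: [12.0, -7.8, -9.6]
grip_width: 0.0105
grip_force: 30.0
```

```bash
python3 -m crank '[[-10,-18,0,0,0,-6],[-12.5,-16.5,0,0,0,-6],[-15.5,-13.5,0,0,0,-6],[-16.5,-12,0,0,0,-6],[-18,-10.5,0,0,0,-6],[0,0,0,0,0,0]]'; python3 -m crank '[[-19,-9,0,0,0,-6],[-19.5,-7,0,0,0,-6],[-20,-4,0,0,0,-6],[-20.5,-2,0,0,0,-6],[0,0,0,0,0,0]]'
```

```text
t: 9.83
eef_pos: [0.5182, -0.1396, 0.1452]
orientation: [2.982, 0.986, -0.004]
wrist_force: [0.8, 0.1, -2.7]
grip_width: 0.0103
grip_force: 30.0
t: 10.25
eef_pos: [0.4391, -0.1569, 0.145]
orientation: [-3.12, -0.352, 0.003]
wrist_force: [-0.2, 8.4, -2.6]
grip_width: 0.0102
grip_force: 30.0
```

```bash
python3 -m crank '[[-10,1.5,0,0,0,-3],[-10,1.5,0,0,0,-3],[0,0,0,0,0,0],[0,0,0,0,0,0],[0,0,0,0,0,0]]'; python3 -m crank '[[0,0,0,0,0,0],[0,0,0,0,0,0],[0,0,0,0,0,0],[0,0,0,0,0,0],[0,0,0,0,0,0]]' 0.35;  python3 -m crank '[[0,0,5,0,0,0],[0,0,10,0,0,0],[0,0,20,0,0,0],[0,0,40,0,0,0],[0,0,40,0,0,0],[0,0,40,0,0,0],[0,0,0,0,0,0]]'; python3 -m crank '[[0,-40,0,0,0,0],[0,-40,0,0,0,0],[0,-40,0,0,0,0],[0,-40,0,0,0,0],[0,-40,0,0,0,0],[0,0,0,0,0,0]]'
python3 - <<'E'
from h import *
a,b=camera("top"),camera("side")
cv2.imwrite("pics/a5.png",np.hstack([cv2.resize(x["frame"],(400,300),interpolation=3) for x in(a,b)])[:,:,::-1])
E
```

```text
t: 10.67
eef_pos: [0.4222, -0.1561, 0.145]
orientation: [3.135, 0.197, 0.001]
wrist_force: [0.4, 1.4, 1.6]
grip_width: 0.0099
grip_force: 30.0
t: 11.08
eef_pos: [0.4217, -0.1563, 0.1446]
orientation: [-3.135, -0.195, 0.0]
wrist_force: [-0.1, 0.5, -0.1]
grip_width: 0.039
grip_force: 0.0
t: 11.67
eef_pos: [0.4263, -0.1567, 0.3076]
orientation: [3.128, 0.196, 0.016]
wrist_force: [1.6, -0.3, 0.7]
grip_width: 0.0599
grip_force: 0.0
t: 12.17
eef_pos: [0.4189, -0.3659, 0.2995]
orientation: [3.134, 0.177, 0.0]
wrist_force: [-1.8, -0.3, 0.6]
grip_width: 0.0594
grip_force: 0.0
```

View pics/a5.png

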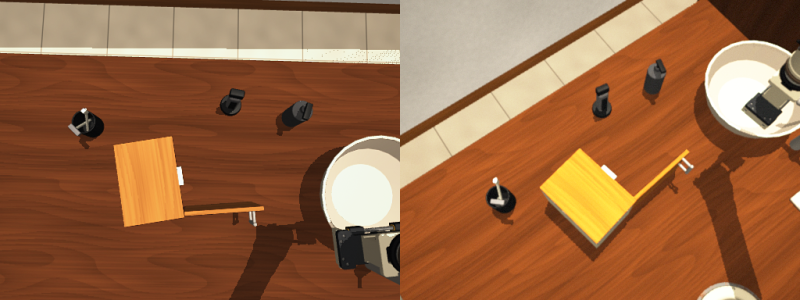

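```bash
python3 -m crank '[[0,40,40,0,0,0],[0,20,30,0,0,0],[0,0,0,0,0,0],[0,0,0,0,0,0],[0,0,0,0,0,0],[0,0,0,0,0,0]]'; python3 -c "
from plant import *
print(get_state()['wrist_force']);print(job_done())"
```

```text
t: 12.77
eef_pos: [0.4209, -0.3068, 0.3586]
orientation: [-3.135, -0.194, 0.002]
wrist_force: [0.2, -1.4, 0.4]
grip_width: 0.0597
grip_force: 0.0
[ 0.23378583 -1.44974582  0.35874757]
the job is handed in; nothing more can be done
None
```

The lid was lowered shut under control and the door swung open to about square. The last pictures show both, with the soap, cup and trimmer standing; I couldn't see the jars. The job was handed in at about 13 s with the arm clear, and no verdict was returned.

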